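# Move the spring clip to the next recipe card and hold it open there

## Task

The steel spring clip is still biting on the top edge of the wide recipe card: squeeze its levers so that it gapes, and only then take it off, so that it does not scrape the card. Bring it to the tall recipe card and finish holding it there, spread wide, square to the card, with the middle of the card's top edge well inside the jaws and nothing touching the card, so that I can slip an oven ticket in beside it. The program ends with the gripper still holding the clip open: let nothing go, and do not shift the card stands or anything else on the table.

Things in the scene. Friction and masses are not known exactly. Their poses are not given: they have to be found in the camera images.
- clip: Stainless steel spring clip, 62 g: two pressed plates mirrored about a pivot pin, jaws below, levers above. Starts upright, jaws down, biting on the top edge of the wide card, pivot 22 mm above that edge and up to 35 mm either side of its middle. Jaws 50 mm wide, lips 44 mm below the pivot; levers 22 mm wide, rounded ends 47 mm above it. Origin on the pivot; the frame is plate a's.
- clip_pivot (a point): Middle of the clip's coil-spring pivot. Axes while it bites on the card: x through the card (the levers are squeezed along x), y along the card's edge (the pivot pin), z up. Fixed to plate a, so x and z lean by half of clip_gape when the spread clip is held centred between fingers; y stays along the pin.
- clip_lip_a (a point): Middle of the lower inner edge of plate a's jaw lip, 44 mm below the pivot, on the clip's -x side. Half way between the two lips is the middle of the mouth.
- clip_lip_b (a point): The same point on plate b, on the clip's +x side. With the jaws fully spread the lips are about 24 mm apart.
- clip_lever_a (a point): Outer face of plate a's lever, 36 mm above the pivot, on the clip's -x side. While the clip bites on the card the levers are 49 mm apart over their outer faces here and slope together downwards, to 27 mm at the pivot's height. Fully squeezed the levers stand parallel, about 31 mm over their outer faces.
- clip_lever_b (a point): The same point on plate b's lever, on the clip's +x side.
- clip_gape (a joint): Angle by which the clip is spread (rad): 0 as it bites on a 3 mm card, -0.075 with the jaws shut, 0.5 fully spread, where a stop ends it. A spring pulls it shut: spreading it fully takes about 9 N on each lever at its end, twice that half way down; a 25 N grip opens it to the stop.
- wide_card: Slotted marble block 162 mm (y) x 80 mm (x) x 30 mm high, loose on the table, 1.1 kg, with a stiff laminated recipe card wedged upright in its slot: the card is 148 mm wide (y), 3 mm thick (x), its top edge 117 mm above the table. Origin: centre of the underside; x normal to the card, y along it, z up.
- wide_card_edge (a point): Middle of the top edge of the wide card; axes as wide_card.
- tall_card: The same kind of marble block, 119 mm (y) x 80 mm (x) x 30 mm high, loose, about 1.1 kg, with the tall recipe card: 105 mm wide (y), 3 mm thick (x), top edge 160 mm above the table. Origin: centre of the underside; x normal to the card, y along it, z up. It stands on the other side of the tart tin from the wide card; which is left and which is right varies.
- tall_card_edge (a point): Middle of the top edge of the tall card; axes as tall_card.
- tart_tin: Bystander: fluted tart tin with a baked pastry case, 250 mm across, 31 mm high. Origin under its centre.
- rolling_pin: Bystander: wooden rolling pin lying along its y axis, 400 mm long, 54 mm thick. Origin under its middle.
- fork: Bystander: table fork lying along its y axis, 187 mm long, 5 mm high. Origin under its middle.
- flour_shaker: Bystander: steel flour shaker, 74 mm across, 116 mm high, with a handle. Origin under its centre.
- jam_jar: Bystander: glass jar with a steel lid, 72 mm across, 95 mm high. Origin under its centre.
- cutter: Bystander: steel pastry cutter ring, 56 mm across, 54 mm high over its bow. Origin under its centre.
- ramekin: Bystander: white ramekin, 90 mm across, 45 mm high. Origin under its centre.
- wood_peg: Bystander: small wooden clothes-peg lying on its side along its y axis, 78 mm long, 12 mm high. Not the clip to use. Origin under its middle.
Mind the look-alikes: they are no part of the job. What is shaped like the clip but blue or orange is not meant. What is shaped like the tall_card but orange is not meant.

How it is judged:
By the outcome, as a careful person would: the job done as asked, in the order asked, and still so for the second after the job is handed in, while the arm keeps its last pose, push and grip.
It also fails if it takes over 38 s, if anything falls off the work surface, if the arm or the gripper's body presses on something with over 40 N, if the wrist force passes 120 N, or if a joint passes its speed limit or range.

## Robot

A 7-joint arm with a two-finger parallel gripper is mounted at the origin on the work surface. World frame = base frame: x ahead of the robot, y to its left, z up, the work surface at z = 0. Lengths are in m, angles in rad, forces in N, time in s.
With the tool pointing down it reaches from about 0.35 to 0.9 m from the base axis. Payload 8.1 kg.
Tool frame: the origin (TCP) lies midway between the tips of the shut fingers; the grasp point (between the pads) lies 19 mm behind it; x points along the fingers, y is the direction in which the jaws open and shut, and the axes are right-handed (so a half turn about x gives the same grasp; the last joint's range is limited). The gripper opens to 85 mm and grips with 20 to 120 N. Pads are 22 mm wide; open, the fingers measure 114 mm over their backs; the gripper's body (76 mm by 85 mm) begins 54 mm behind the grasp point. The pads swing forward as they close: fully open they stand 13 mm farther back than shut.
Start: joints at [-1.4, 0.434, 0.025, 1.573, -0.012, 1.134, -0.075], TCP at [0.169, 0.602, 0.231] pointing down, gripper open.
Joint ranges: [-2.62, 2.62], [-0.44, 2.09], [-1.27, 1.32], [0.08, 2.57], [-1.32, 4.46], [0.12, 2], [-2.74, 2.74]. Speed limits (rad/s): [2.22, 2.22, 3.01, 3.01, 3.14, 3.14, 3.14].

## Interface

Orientations are given as a 3x3 rotation matrix whose columns are the frame's x, y, z axes.
In Python, from station import arm gives the robot as it stands.
- The arm moves only by the tool carry_out, never from a script. Its argument "steps" is a list of rows, each a list of 7 numbers: the turn, a rotation vector about the tool's x, y, z in degrees, then the shift along the tool's x, y, z in units of 40 mm (1.0 is 40 mm), then the closure, from 0 (fully open) to 1 (shut). In form: [[rx, ry, rz, x, y, z, gripper], ...]. A call has 1 to 12 rows; each row shifts and turns the commanded pose from where the row before left it, along the tool's axes as they then stand; what a row does not reach is not made up. A row lasts 1/8 s, in which the tool goes at most 62.5 mm and 10.7 degrees, less where a joint would pass 70% of its speed; a pose out of reach is approached as far as the arm can. A call is refused whole if a number of a shift passes 1 or a number of a turn 10.7, either way. A call with a gripper value outside its range is refused whole. The fingers move at their own pace and stop on an object; the grip force is fixed at half the most. Time passes only in rows, so rows that do not move let the fingers close. It gives the time, the measured TCP pose, the force and the opening at its end, in the units of the state.
- arm.read_state(): the state, without advancing time (a new reading comes with each control period).
- arm.snapshot(name): name is "side" or "top" or "wrist"; returns the picture (480x640x3 uint8, blue, green, red); there is no depth.
- arm.calibration(name): a dict with "fx", "fy", "cx", "cy" (pixels), "rvec" (rotation vector, rad) and "tvec" (3), from world to camera coordinates, as OpenCV has them. Camera axes: x right, y down, z forward; pixel columns grow to the right and rows downward; lengths in m; the calibration is good to about 2 mm. A picture is of the moment at which its call begins: read the wrist's pose just before it. calibration takes no time and is no camera call; for the wrist camera it gives the pose at the moment of the call.
- arm.finish_job(): hands the job in, once; it reports no verdict.
Trained networks look in the newest picture that a camera, given by its name, has taken for a name from the list of things; names that differ only in an ending like _2 or _b are one class to them, and where a whole thing is asked for, a point or a joint stands for the part that bears it (a point fixed in the world has none). Each returns a list of dicts, best first, with "score" (0 to 1); they miss things now and then, are a little off and sometimes report something else, mostly with a low value. They report only what shows in the picture. A call takes as long as a camera call. They do not tell look-alikes from the thing itself.
- arm.outline_of(camera, name): "region" (480x640 bool, what is visible of it) and "uv" ([column, row] in pixels, amid what is visible of it).
- arm.pinpoint(camera, name): "uv" ([column, row] in pixels: a listed point, or the origin of a listed thing).
The state is a dict: "time_s": time; "joints": joint angles; "joint_velocities": joint speeds; "effort": joint torques, N m; "eef_pos": TCP position; "orientation": TCP orientation; "ft_force": force on the tool from outside, world axes, zero at the start; "ft_torque": the same for the moment, N m; "opening": opening from 0.0 (shut) to 1.0 (fully open).
Only numpy, scipy, OpenCV 4.12 (cv2) and the standard library are available. Lean on these libraries where they do the work, as an engineer would, in place of code of your own. Each camera call takes 0.05 s, during which the arm holds its last target.

## Working session

There is one attempt and no reset: what is moved stays moved. The work goes in short steps, Python scripts to look and compute and a tool call to move; the robot and the scene stay as the last step left them, time stands still between calls to the robot, and variables do not carry over. Pictures are saved under pics/ and viewed, and the job is handed in when it is done.

Besides the shell and the picture viewer there is one more tool, called after "Emit:" as name(argument=value, ...), one argument or row to a line, values as JSON. carry_out: Moves the arm, as the interface text tells. Its arguments: {"type":"object","properties":{"steps":{"type":"array"}},"required":["steps"]}

```bash
ls; mkdir -p pics; python3 - <<'E'
from station import arm
import cv2,numpy as np
s=arm.read_state()
print({k:np.round(v,3).tolist() for k,v in s.items()})
for n in("side","top","wrist"):
    im=arm.snapshot(n);cv2.imwrite(f"pics/{n}0.png",im)
    c=arm.calibration(n);print(n,{k:np.round(v,3).tolist() for k,v in c.items()})
E
```

```text
pics
{'time_s': 0.0, 'joints': [-1.4, 0.435, 0.025, 1.574, -0.012, 1.134, -0.075], 'joint_velocities': [-0.0, -0.002, 0.001, -0.0, -0.001, -0.001, -0.001], 'effort': [-0.0, -67.046, 1.025, -31.622, 0.016, 0.012, -0.0], 'eef_pos': [0.169, 0.601, 0.231], 'orientation': [[-0.0, 0.271, 0.963], [-0.002, 0.963, -0.271], [-1.0, -0.002, 0.0]], 'ft_force': [-0.078, -0.691, -0.455], 'ft_torque': [0.019, -0.031, 0.005], 'opening': 1.004}
side {'fx': 585.408, 'fy': 585.408, 'cx': 317.21, 'cy': 243.767, 'rvec': [2.165, -0.331, 0.146], 'tvec': [-0.526, 0.192, 1.427]}
top {'fx': 434.987, 'fy': 434.987, 'cx': 322.272, 'cy': 242.049, 'rvec': [2.18, -2.175, 0.113], 'tvec': [-0.021, 0.58, 1.36]}
wrist {'fx': 426.344, 'fy': 426.344, 'cx': 322.078, 'cy': 236.361, 'rvec': [-2.322, -1.759, -0.242], 'tvec': [-0.624, -0.036, 0.377]}
```

View pics/side0.png

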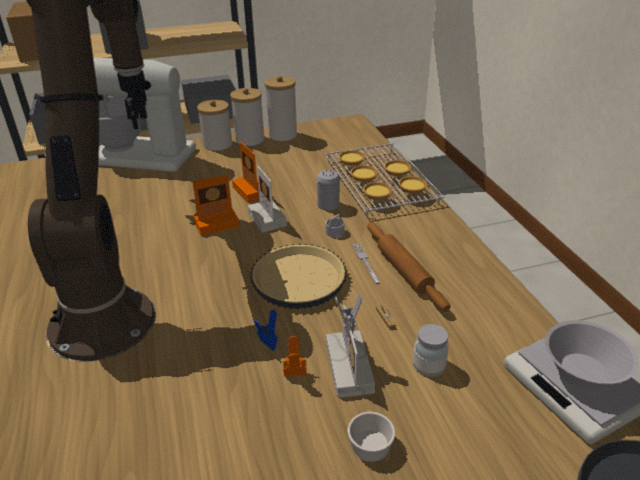

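View pics/top0.png

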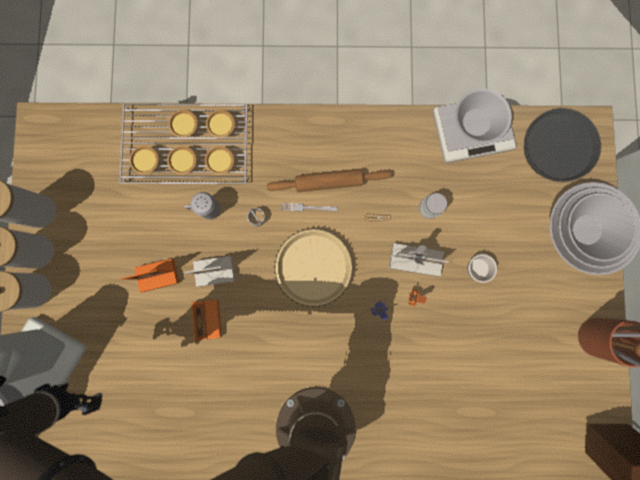

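View pics/wrist0.png

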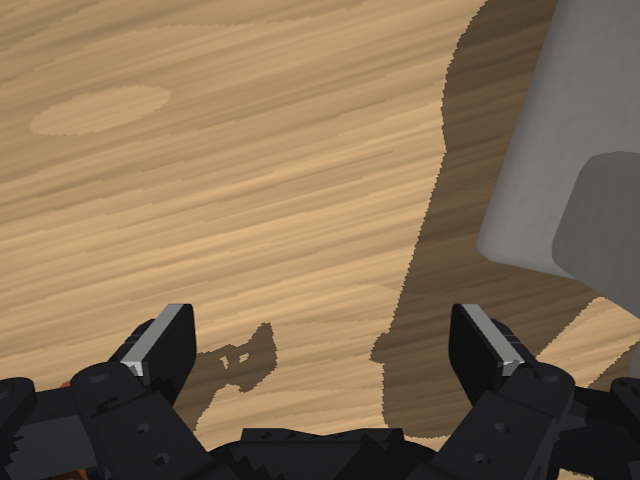

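The steel clip sits on the white stand at right (top ≈ 418,257; side ≈ 348,315). Its look-alikes are blue (top 380,310) and orange (417,296). The white tall card is at top (213,270), side (265,205). Its look-alikes are orange (top 157,275 and 206,320). I'll measure these next.

```bash
cat > h.py <<'E'
import numpy as np, cv2
from station import arm
def cam(n):
    c=arm.calibration(n);K=np.array([[c['fx'],0,c['cx']],[0,c['fy'],c['cy']],[0,0,1.]])
    R=cv2.Rodrigues(np.array(c['rvec'],float))[0];t=np.array(c['tvec'],float).reshape(3);return K,R,t
def ray(C,uv):
    K,R,t=C;d=R.T@np.linalg.inv(K)@np.array([uv[0],uv[1],1.]);return -R.T@t,d/np.linalg.norm(d)
def proj(C,P):
    K,R,t=C;p=np.atleast_2d(P)@R.T+t;q=p@K.T;return q[:,:2]/q[:,2:]
def atz(C,uv,z):
    o,d=ray(C,uv);return o+d*(z-o[2])/d[2]
def tri(obs):
    A=np.zeros((3,3));b=np.zeros(3);L=[]
    for C,uv in obs:
        o,d=ray(C,uv);M=np.eye(3)-np.outer(d,d);A+=M;b+=M@o;L.append((o,d))
    x=np.linalg.solve(A,b);return x,[float(np.linalg.norm((np.eye(3)-np.outer(d,d))@(x-o))) for o,d in L]
E
python3 - <<'E'
from h import *
for n in("side","top"):
    im=arm.snapshot(n)
    for t in("clip_pivot","clip_lip_a","clip_lever_a","clip_lever_b","wide_card","wide_card_edge","tall_card","tall_card_edge","tart_tin","jam_jar","flour_shaker","cutter","ramekin"):
        r=arm.pinpoint(n,t);print(n,t,[(np.round(x['uv'],1).tolist(),round(x['score'],2)) for x in r[:5]])
    if n=="side":
        cv2.imwrite("pics/s_w.png",cv2.resize(im[280:410,300:420],None,fx=5,fy=4.6,interpolation=cv2.INTER_CUBIC))
        cv2.imwrite("pics/s_t.png",cv2.resize(im[130:250,180:320],None,fx=5,fy=5,interpolation=cv2.INTER_CUBIC))
    else:
        a=cv2.resize(im[225:285,380:460],None,fx=5,fy=5,interpolation=cv2.INTER_CUBIC)
        b=cv2.resize(im[235:295,175:255],None,fx=5,fy=5,interpolation=cv2.INTER_CUBIC)
        cv2.imwrite("pics/t_both.png",np.hstack([b,a]))
print(arm.read_state()['time_s'])
E
```

```text
side clip_pivot [([265.7, 333.2], 0.88), ([347.4, 310.6], 0.86), ([293.4, 362.4], 0.64), ([330.4, 204.4], 0.59)]
side clip_lip_a [([293.9, 377.5], 0.92), ([298.1, 376.8], 0.72), ([266.7, 346.7], 0.69), ([269.2, 346.4], 0.66), ([347.5, 328.2], 0.63)]
side clip_lever_a [([292.1, 356.9], 0.91), ([360.1, 301.2], 0.76), ([257.2, 327.8], 0.74), ([270.8, 311.1], 0.59), ([290.1, 338.3], 0.51)]
side clip_lever_b [([292.1, 356.9], 0.91), ([360.1, 301.2], 0.76), ([257.2, 327.8], 0.74), ([270.8, 311.1], 0.59), ([290.1, 338.3], 0.51)]
side wide_card [([347.7, 333.0], 0.65), ([347.2, 371.0], 0.64), ([429.6, 365.9], 0.51)]
side wide_card_edge [([350.1, 328.4], 0.85), ([336.0, 234.8], 0.74)]
side tall_card [([252.0, 189.5], 0.96), ([218.2, 223.3], 0.8), ([262.0, 218.9], 0.65)]
side tall_card_edge [([213.3, 177.9], 0.89), ([261.9, 171.9], 0.86), ([248.1, 146.1], 0.63)]
side tart_tin [([297.1, 282.5], 0.93)]
side jam_jar [([427.9, 364.8], 0.82)]
side flour_shaker [([328.2, 204.0], 0.57), ([404.3, 268.8], 0.45)]
side cutter [([336.4, 232.1], 0.65)]
side ramekin [([370.3, 442.0], 0.89)]
top clip_pivot [
[... 237 characters left out ...]
.5], 0.7), ([384.8, 316.2], 0.66), ([418.7, 262.1], 0.65), ([424.5, 249.6], 0.53), ([406.9, 297.0], 0.36)]
top clip_lever_b [([425.6, 299.5], 0.7), ([384.8, 316.2], 0.66), ([418.7, 262.1], 0.65), ([424.5, 249.6], 0.53), ([406.9, 297.0], 0.36)]
top wide_card [([415.9, 262.6], 0.77)]
top wide_card_edge [([420.4, 260.9], 0.78)]
top tall_card [([202.9, 317.7], 0.92), ([155.9, 272.8], 0.68), ([212.3, 270.4], 0.56), ([417.1, 258.5], 0.56)]
top tall_card_edge [([202.2, 267.7], 0.74), ([195.7, 323.0], 0.65)]
top tart_tin [([313.4, 269.5], 0.77)]
top jam_jar [([427.0, 204.1], 0.96)]
top flour_shaker [([210.0, 209.1], 0.65)]
top cutter [([253.5, 216.4], 0.53)]
top ramekin [([479.6, 267.7], 0.75)]
1.55
```

View pics/s_w.png

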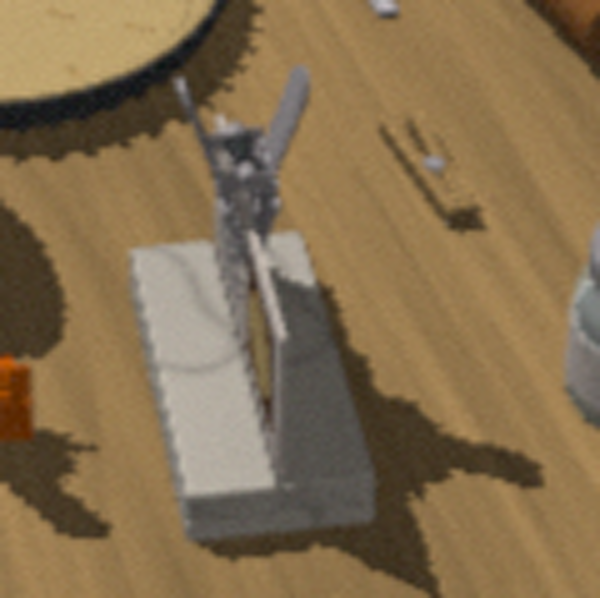

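View pics/s_t.png

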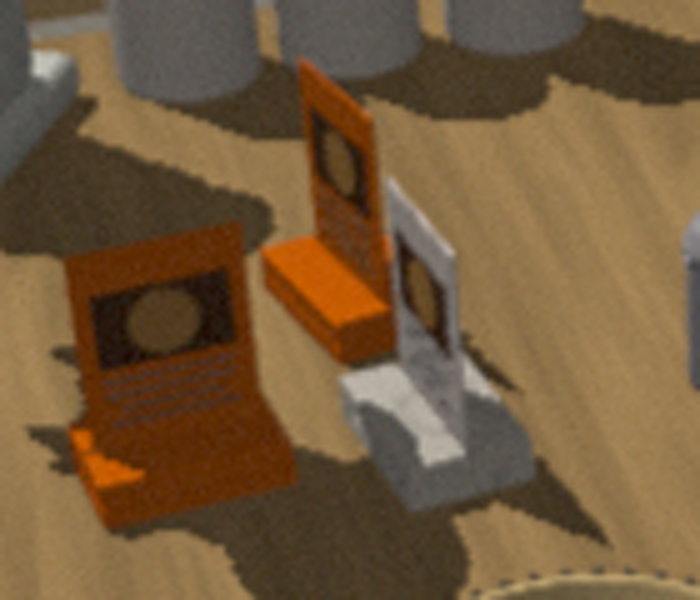

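View pics/t_both.png

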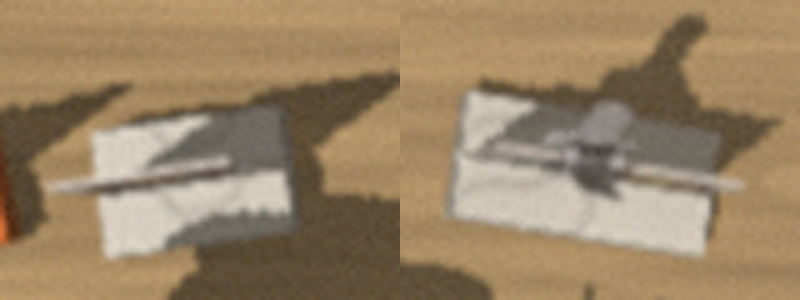

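```bash
python3 - <<'E'
from h import *
S,T=cam("side"),cam("top")
for n,a,b in [("pivot",(347.4,310.6),(417.9,256.5)),("wedge",(350.1,328.4),(420.4,260.9)),("tedge",(261.9,171.9),(202.2,267.7)),("tall",(262,218.9),(212.3,270.4)),("lev1",(360.1,301.2),(418.7,262.1)),("wide",(347.2,371),(415.9,262.6)),("jam",(427.9,364.8),(427,204.1)),("tin",(297.1,282.5),(313.4,269.5))]:
    x,e=tri([(S,a),(T,b)]);print(n,x.round(4),np.round(e,4))
for uv in [(155.9,272.8),(202.9,317.7),(382,308.2),(414.5,297.9)]: print(atz(T,uv,0).round(3))
E
```

```text
pivot [ 0.528  -0.2977  0.1454] [0.0008 0.0008]
wedge [ 0.5226 -0.3146  0.1103] [0.0065 0.0065]
tedge [0.4882 0.3244 0.1638] [0.0044 0.0044]
tall [ 0.4822  0.3367 -0.0042] [0.0077 0.0077]
lev1 [ 0.5315 -0.3006  0.1698] [0.0226 0.0226]
wide [ 0.5185 -0.3259 -0.0058] [0.0019 0.0019]
jam [ 0.7039 -0.3637 -0.0062] [0.0062 0.0062]
tin [ 0.495   0.0081 -0.0064] [0.0016 0.0016]
[0.482 0.515 0.   ]
[0.339 0.36  0.   ]
[ 0.37  -0.212  0.   ]
[ 0.403 -0.317  0.   ]
```

The crops confirm it. The steel clip bites the white wide card near its middle, and the white tall card stands at left, separate from the two orange ones. Next I'll work out where the wrist camera sits on the tool.

```bash
python3 - <<'E'
from h import *
s=arm.read_state();W=cam("wrist");R=np.array(s['orientation']);p=np.array(s['eef_pos'])
print(R.T@(-W[1].T@W[2]-p), (R.T@W[1].T).round(3))
T=cam("top")
# card yaw estimates from crops
def c(x,y,ox,oy): return (ox+(x-0)/5.,oy+y/5.)
for n,a,b,z in [("wideblk",c(468-400,90,380,225),c(718-400,130,380,225),.03),("wideblk2",c(450-400,216,380,225),c(705-400,255,380,225),.03),("tallcard",c(48,188,175,235),c(228,160,175,235),.16),("tallblk",c(106,257,175,235),c(295,228,175,235),.03)]:
    A,B=atz(T,a,z),atz(T,b,z);d=A-B;print(n,A.round(3),B.round(3),np.degrees(np.arctan2(-d[0],d[1])).round(1),np.linalg.norm(d))
E
```

```text
[-0.14138583 -0.00046511 -0.06744684] [[-0.001 -0.27   0.963]
 [ 1.    -0.001  0.   ]
 [ 0.     0.963  0.27 ]]
wideblk [ 0.577 -0.247  0.03 ] [ 0.552 -0.406  0.03 ] -9.0 0.16117565437225814
wideblk2 [ 0.497 -0.235  0.03 ] [ 0.473 -0.396  0.03 ] -8.6 0.16334031945872768
tallcard [0.479 0.374 0.16 ] [0.495 0.272 0.16 ] 9.0 0.10343756861972725
tallblk [0.438 0.376 0.03 ] [0.457 0.258 0.03 ] 8.8 0.11963820534682101
```

Emit:
carry_out(
  steps=[
    [9.3, 0, 0, -0.25, 0, 0, 0],
    [9.3, 0, 0, -0.25, 0, 0, 0],
    [9.3, 0, 0, -0.25, 0, 0, 0],
    [9.3, 0, 0, -0.25, 0, 0, 0],
    [9.3, 0, 0, -0.25, 0, 0, 0],
    [9.3, 0, 0, -0.25, 0, 0, 0],
    [9.3, 0, 0, -0.25, 0, 0, 0],
  ],
)

```text
time_s: 2.42
eef_pos: [0.169, 0.6017, 0.3017]
orientation: [[-0.0, 0.988, 0.155], [0.0, 0.155, -0.988], [-1.0, -0.0, -0.0]]
ft_force: [-0.6, -0.4, 0.5]
opening: 0.997
```

Emit:
carry_out(
  steps=[
    [0, 0, 0, 0, 0.75, 0.9, 0],
    [0, 0, 0, 0, 0.75, 0.9, 0],
    [0, 0, 0, 0, 0.75, 0.9, 0],
    [0, 0, 0, 0, 0.75, 0.9, 0],
    [0, 0, 0, 0, 0.75, 0.9, 0],
    [0, 0, 0, 0, 0.75, 0.9, 0],
    [0, 0, 0, 0, 0.75, 0.9, 0],
    [0, 0, 0, 0, 0.75, 0.9, 0],
    [0, 0, 0, 0, 0.75, 0.9, 0],
    [0, 0, 0, 0, 0, 0, 0],
    [0, 0, 0, 0, 0, 0, 0],
  ],
)

```text
time_s: 3.8
eef_pos: [0.487, 0.3255, 0.3012]
orientation: [[-0.001, 0.987, 0.16], [0.0, 0.16, -0.987], [-1.0, -0.0, -0.0]]
ft_force: [0.1, 0.5, -0.1]
opening: 0.998
```

```bash
python3 - <<'E'
from h import *
s=arm.read_state();print(s['time_s'],np.round(s['eef_pos'],4),np.round(s['orientation'],3).tolist(),np.round(s['joints'],2))
W=cam("wrist");im=arm.snapshot("wrist");cv2.imwrite("pics/w_tall.png",im)
for t in("tall_card_edge","tall_card"):
    for r in arm.pinpoint("wrist",t): print(t,np.round(r['uv'],1),round(r['score'],2),atz(W,r['uv'],.16 if 'edge' in t else 0).round(4))
np.savez("wt.npz",K=W[0],R=W[1],t=W[2])
E
```

```text
3.8 [0.487  0.3255 0.3012] [[-0.001, 0.987, 0.16], [0.0, 0.16, -0.987], [-1.0, -0.0, -0.0]] [-1.    0.33  0.43  1.59 -0.15  1.25 -0.38]
tall_card_edge [ 96.  154.9] 0.92 [0.3349 0.3452 0.16  ]
tall_card_edge [321.2 217.3] 0.77 [0.4868 0.3274 0.16  ]
tall_card [174.2 143.7] 0.69 [0.3328 0.3427 0.    ]
tall_card [320.3 184.5] 0.64 [0.486  0.3253 0.    ]
```

View pics/w_tall.png

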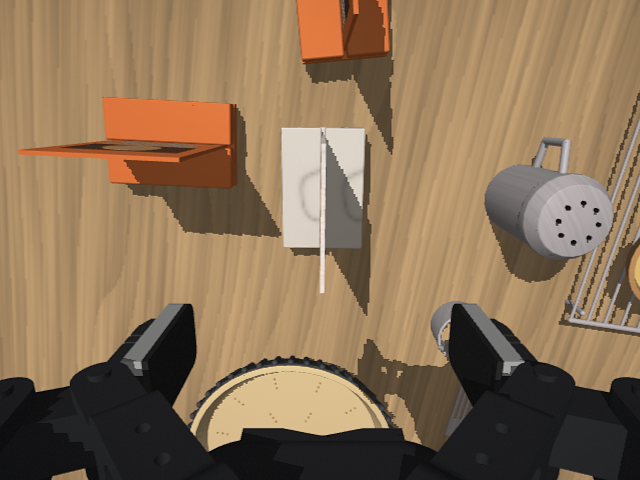

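The white tall card is centred, with its top edge a near-vertical line at column 322 from about row 140 to 293. The orange stands are at left and above it. I'll fit the edge's end points from this picture.

```bash
python3 - <<'E'
import cv2
im=cv2.imread("pics/w_tall.png");cv2.imwrite("pics/w_tall_c.png",cv2.resize(im[115:305,270:380],None,fx=5,fy=3.1,interpolation=cv2.INTER_CUBIC))
E
```

```text
(no output)
```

View pics/w_tall_c.png

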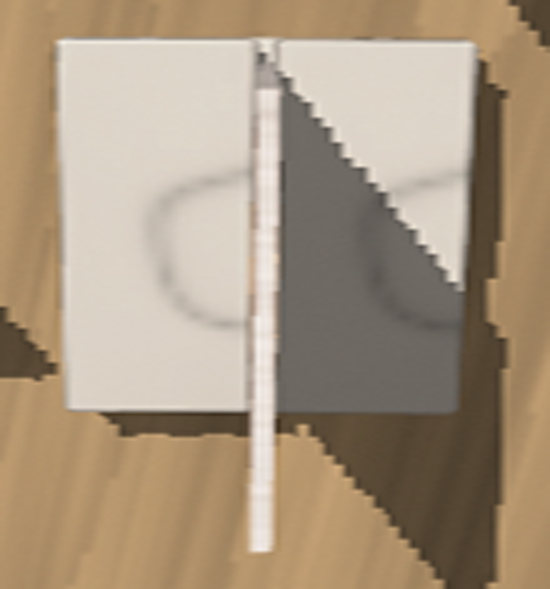

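```bash
python3 - <<'E'
from h import *
d=np.load("wt.npz");W=(d['K'],d['R'],d['t'])
A=atz(W,(323.4,143.4),.16);B=atz(W,(322.1,292.7),.16)
print(A,B,(A+B)/2,np.linalg.norm(A-B),np.degrees(np.arctan2(-(A-B)[0],(A-B)[1])))
c=[atz(W,u,.03) for u in [(281.4,127.9),(365,128.2),(283.6,247.6),(361.2,247.9)]]
print(np.round(c,4),np.mean(c,0)); 
for i,j in((0,2),(1,3)):
    v=c[i]-c[j];print(np.linalg.norm(v),np.degrees(np.arctan2(-v[0],v[1])))
E
```

```text
[0.48043017 0.3762197  0.16      ] [0.49627029 0.27299439 0.16      ] [0.48835023 0.32460705 0.16      ] 0.10443358871119673 8.724093249389202
[[0.4409 0.3766 0.03  ]
 [0.5184 0.3889 0.03  ]
 [0.4589 0.2606 0.03  ]
 [0.5365 0.2728 0.03  ]] [0.488638   0.32472316 0.03      ]
0.11747087740678777 8.80226411056891
0.11752265154652389 8.861294425914776
```

Emit:
carry_out(
  steps=[
    [0, 0, 0, -0.06, -0.09, 0.97, 0],
    [0, 0, 0, -0.06, -0.09, 0.97, 0],
    [0, 0, 0, -0.06, -0.09, 0.97, 0],
    [0, 0, 0, -0.06, -0.09, 0.97, 0],
    [0, 0, 0, -0.06, -0.09, 0.97, 0],
    [0, 0, 0, -0.06, -0.09, 0.97, 0],
    [0, 0, 0, -0.06, -0.09, 0.97, 0],
    [0, 0, 0, -0.06, -0.09, 0.97, 0],
    [0, 0, 0, -0.06, -0.09, 0.97, 0],
    [0, 0, 0, -0.06, -0.09, 0.97, 0],
    [0, 0, 0, -0.06, -0.09, 0.97, 0],
    [0, 0, 0, -0.06, -0.09, 0.97, 0],
  ],
)

```text
time_s: 5.45
eef_pos: [0.5195, -0.1414, 0.3303]
orientation: [[0.0, 0.987, 0.162], [0.001, 0.162, -0.987], [-1.0, 0.001, -0.0]]
ft_force: [0.9, 0.2, -0.1]
opening: 0.998
```

Emit:
carry_out(
  steps=[
    [0, 0, 0, 0, -0.09, 0.97, 0],
    [0, 0, 0, 0, -0.09, 0.97, 0],
    [0, 0, 0, 0, -0.09, 0.97, 0],
    [0, 0, 0, 0, -0.09, 0.97, 0],
    [9, 0, 0, 0, 0, 0, 0],
    [9, 0, 0, 0, 0, 0, 0],
    [0, 0, 0, 0, 0, 0, 0],
    [0, 0, 0, 0, 0, 0, 0],
  ],
)

```text
time_s: 6.45
eef_pos: [0.5302, -0.2961, 0.3301]
orientation: [[0.0, 0.989, -0.148], [0.0, -0.148, -0.989], [-1.0, 0.0, -0.0]]
ft_force: [-0.5, -0.5, -0.2]
opening: 1.001
```

```bash
python3 - <<'E'
from h import *
s=arm.read_state();print(s['time_s'],np.round(s['eef_pos'],4),np.round(s['orientation'],4).tolist(),np.round(s['joints'],2))
W=cam("wrist");im=arm.snapshot("wrist");cv2.imwrite("pics/w_wide.png",im)
np.savez("ww.npz",K=W[0],R=W[1],t=W[2])
for t,z in(("wide_card_edge",.117),("clip_pivot",.139),("clip_lever_a",.175)):
    for r in arm.pinpoint("wrist",t): print(t,np.round(r['uv'],1),round(r['score'],2),atz(W,r['uv'],z).round(4))
E
```

```text
6.45 [ 0.5302 -0.2961  0.3301] [[0.0001, 0.989, -0.1481], [0.0002, -0.1481, -0.989], [-1.0, 0.0, -0.0002]] [-0.11  0.41  0.79  1.51 -0.29  1.35  0.56]
clip_pivot [319.3 212.1] 0.94 [ 0.5282 -0.301   0.139 ]
clip_pivot [143.8 110.8] 0.78 [ 0.4101 -0.2049  0.139 ]
clip_pivot [200.1 213.1] 0.6 [ 0.4341 -0.2876  0.139 ]
clip_lever_a [192.1 247.1] 0.88 [ 0.4343 -0.3052  0.175 ]
clip_lever_a [353.3 221.2] 0.82 [ 0.5527 -0.3034  0.175 ]
clip_lever_a [104.6 127.5] 0.81 [ 0.3953 -0.2141  0.175 ]
clip_lever_a [150.2  93.3] 0.75 [ 0.4313 -0.1974  0.175 ]
clip_lever_a [287.8 218.6] 0.68 [ 0.5067 -0.2945  0.175 ]
```

View pics/w_wide.png

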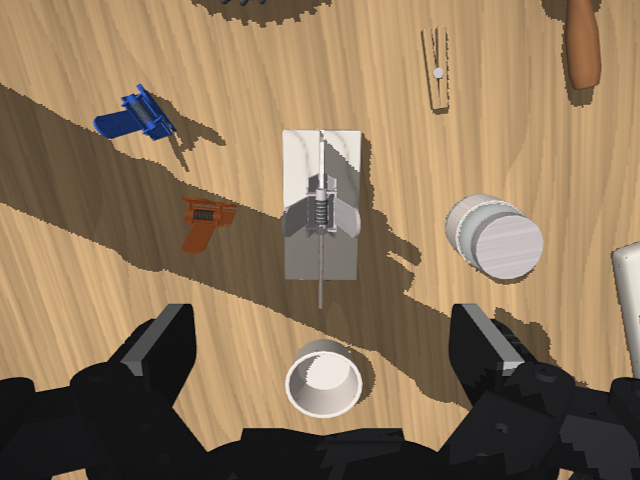

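```bash
python3 - <<'E'
import cv2
im=cv2.imread("pics/w_wide.png");cv2.imwrite("pics/w_wide_c.png",cv2.resize(im[120:315,265:385],None,fx=5,fy=3.05,interpolation=cv2.INTER_CUBIC))
E
```

```text
(no output)
```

View pics/w_wide_c.png

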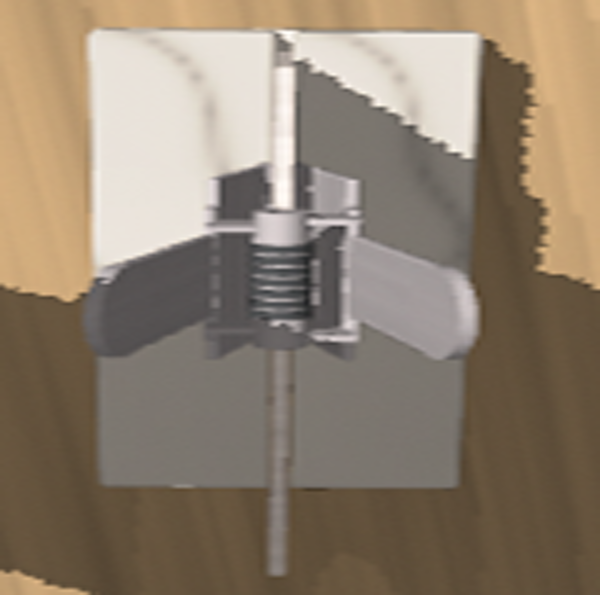

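```bash
python3 - <<'E'
from h import *
d=np.load("ww.npz");W=(d['K'],d['R'],d['t'])
A=atz(W,(321.9,141.3),.117);B=atz(W,(320.4,307.9),.117);D=A-B
print(A,B,(A+B)/2,np.linalg.norm(D),np.degrees(np.arctan2(-D[0],D[1])))
c=[atz(W,u,.03) for u in [(283,129.8),(361.4,130.8),(285,279.7),(357,279.7)]]
print(np.round(c,4),np.mean(c,0)); 
for i,j in((0,2),(1,3)):
    v=c[i]-c[j];print(np.linalg.norm(v),np.degrees(np.arctan2(-v[0],v[1])))
P=atz(W,(321.2,210.2),.139);print("pin",P)
L=[atz(W,u,.183) for u in [(281.8,222),(360.4,222)]];print(L,np.mean(L,0))
s=arm.read_state();R=np.array(s['orientation']);p=np.array(s['eef_pos'])
for n,q in(("pin",P),("lev",np.mean(L,0)),("card",(A+B)/2)): print(n,R.T@(q-p)/.04)
E
```

```text
[ 0.5383193  -0.24786552  0.117     ] [ 0.51506484 -0.39351287  0.117     ] [ 0.52669207 -0.32068919  0.117     ] 0.14749210151646017 -9.071439571724438
[[ 0.5007 -0.2354  0.03  ]
 [ 0.5785 -0.2481  0.03  ]
 [ 0.475  -0.3944  0.03  ]
 [ 0.5538 -0.4062  0.03  ]] [ 0.52700283 -0.32104249  0.03      ]
0.16098625102414357 -9.16176376999791
0.16002131275603163 -8.859604036315215
pin [ 0.52997177 -0.29964644  0.139     ]
[array([ 0.50306818, -0.29455196,  0.183     ]), array([ 0.55716902, -0.30268174,  0.183     ])] [ 0.5301186  -0.29861685  0.183     ]
pin [4.78019281 0.01104688 0.07328893]
lev [3.6801984  0.01105086 0.04705367]
card [5.33007791 0.00940126 0.6058253 ]
```

The wrist view shows the clip centred under the tool. The card edge runs (322,141)–(320,308), the pin is at (321,210) and the lever ends are at columns 282 and 360. The offset is 2.5 mm along tool z and the yaw is out by 0.5°. I'll descend with the gripper open.

Emit:
carry_out(
  steps=[
    [0.5, 0, 0, 0.8, 0.01, 0.06, 0],
    [0, 0, 0, 0.8, 0, 0, 0],
    [0, 0, 0, 0.8, 0, 0, 0],
    [0, 0, 0, 0.8, 0, 0, 0],
    [0, 0, 0, 0.6, 0, 0, 0],
    [0, 0, 0, 0.4, 0, 0, 0],
    [0, 0, 0, 0.23, 0, 0, 0.1],
    [0, 0, 0, 0, 0, 0, 0.2],
    [0, 0, 0, 0, 0, 0, 0.2],
  ],
)

```text
time_s: 7.78
eef_pos: [0.5303, -0.2997, 0.1537]
orientation: [[0.001, 0.987, -0.161], [-0.0, -0.161, -0.987], [-1.0, 0.001, 0.0]]
ft_force: [-0.4, -0.2, -0.0]
opening: 0.804
```

```bash
python3 - <<'E'
from h import *
s=arm.read_state();print(s['time_s'],np.round(s['eef_pos'],4),np.round(s['orientation'],4).tolist(),np.round(s['ft_force'],2),s['opening'])
W=cam("wrist");im=arm.snapshot("wrist");sd=arm.snapshot("side")
cv2.imwrite("pics/w_g1.png",im)
cv2.imwrite("pics/s_g1.png",cv2.resize(sd[240:400,270:430],None,fx=3.7,fy=3.7,interpolation=cv2.INTER_CUBIC))
np.savez("wg.npz",K=W[0],R=W[1],t=W[2])
E
```

```text
7.775 [ 0.5303 -0.2997  0.1537] [[0.0012, 0.9869, -0.1614], [-0.0005, -0.1614, -0.9869], [-1.0, 0.0013, 0.0003]] [-0.45 -0.23 -0.02] 0.8036553887376516
```

View pics/w_g1.png

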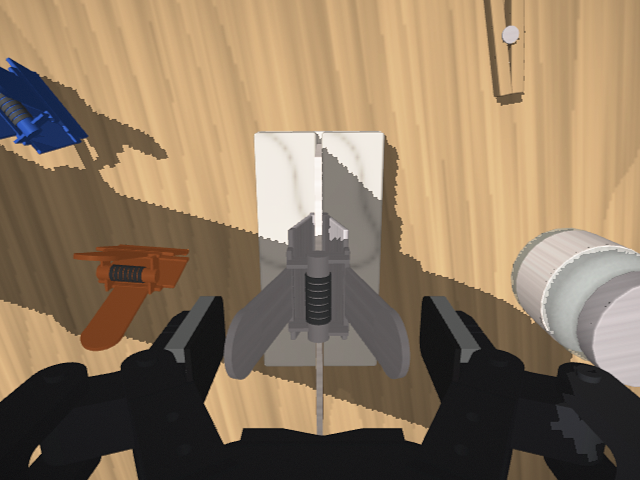

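View pics/s_g1.png

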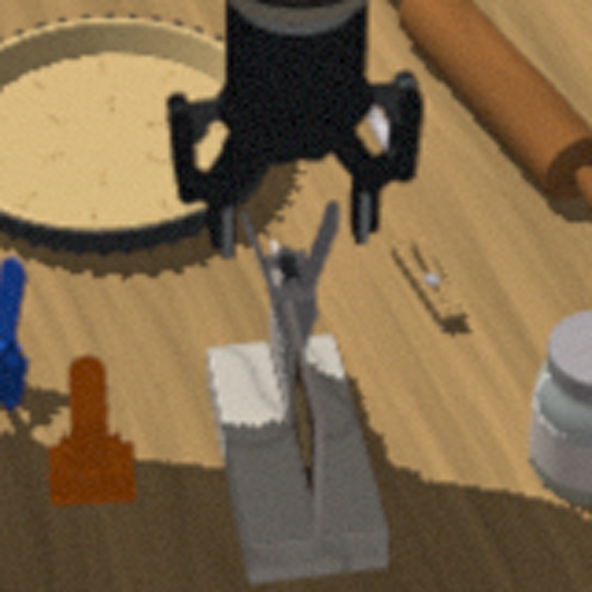

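The steel clip's levers span columns 226–408 in the picture and the pads span 222–421. The clip therefore sits about 1.2 mm to tool -y, so I'll shift by that and start closing in stages.

Emit:
carry_out(
  steps=[
    [0, 0, 0, 0, -0.03, 0, 0.3],
    [0, 0, 0, 0, 0, 0, 0.34],
    [0, 0, 0, -0.01, 0, 0, 0.38],
    [0, 0, 0, -0.02, 0, 0, 0.42],
    [0, 0, 0, 0, 0, 0, 0.42],
  ],
)

```text
time_s: 8.5
eef_pos: [0.5288, -0.2992, 0.1542]
orientation: [[0.0, 0.987, -0.161], [-0.0, -0.161, -0.987], [-1.0, 0.0, 0.0]]
ft_force: [0.7, -0.2, 0.5]
opening: 0.579
```

```bash
python3 - <<'E'
from h import *
s=arm.read_state();print(s['time_s'],np.round(s['eef_pos'],4),np.round(s['ft_force'],2),s['opening'])
im=arm.snapshot("wrist");cv2.imwrite("pics/w_g2.png",im)
E
```

```text
8.5 [ 0.5288 -0.2992  0.1542] [ 0.69 -0.21  0.5 ] 0.5787320657066604
```

View pics/w_g2.png

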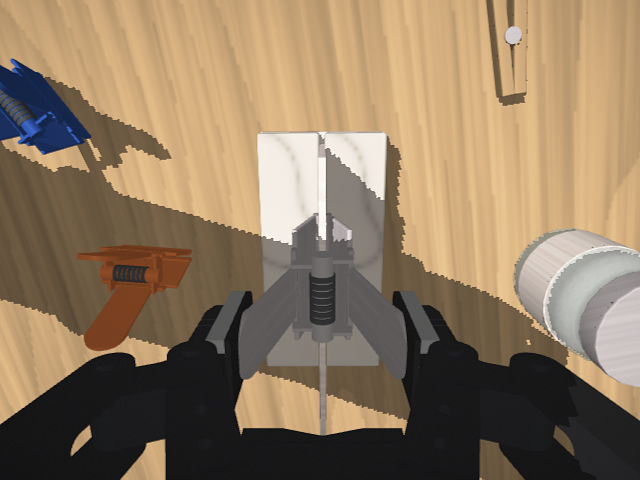

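Both pads now meet the levers symmetrically (columns 239 and 406) and the force is near zero. I'll keep squeezing while rising slightly, to follow the swing of the pads.

Emit:
carry_out(
  steps=[
    [0, 0, 0, -0.01, 0, 0, 0.45],
    [0, 0, 0, -0.015, 0, 0, 0.48],
    [0, 0, 0, -0.015, 0, 0, 0.51],
    [0, 0, 0, -0.015, 0, 0, 0.54],
    [0, 0, 0, -0.01, 0, 0, 0.57],
    [0, 0, 0, -0.01, 0, 0, 0.6],
    [0, 0, 0, -0.01, 0, 0, 0.63],
    [0, 0, 0, -0.01, 0, 0, 0.66],
    [0, 0, 0, 0, 0, 0, 0.7],
  ],
)

```text
time_s: 9.68
eef_pos: [0.5287, -0.2992, 0.1579]
orientation: [[0.0, 0.987, -0.162], [0.0, -0.162, -0.987], [-1.0, 0.0, -0.0]]
ft_force: [-0.5, 0.1, -1.3]
opening: 0.323
```

Emit:
carry_out(
  steps=[
    [0, 0, 0, 0, 0, 0, 0.85],
    [0, 0, 0, 0, 0, 0, 1],
    [0, 0, 0, 0, 0, 0, 1],
  ],
)

```text
time_s: 10.05
eef_pos: [0.5287, -0.2992, 0.1579]
orientation: [[0.0, 0.987, -0.162], [0.0, -0.162, -0.987], [-1.0, 0.0, -0.0]]
ft_force: [0.6, -0.3, -0.9]
opening: 0.319
```

```bash
python3 - <<'E'
from h import *
s=arm.read_state();print(s['time_s'],np.round(s['eef_pos'],4),np.round(s['ft_force'],2),s['opening'])
im=arm.snapshot("wrist");cv2.imwrite("pics/w_g3.png",im)
sd=arm.snapshot("side");cv2.imwrite("pics/s_g3.png",cv2.resize(sd[260:400,290:420],None,fx=4.2,fy=4.2,interpolation=cv2.INTER_CUBIC))
E
```

```text
10.05 [ 0.5287 -0.2992  0.1579] [ 0.63 -0.35 -0.87] 0.31941185959601487
```

View pics/w_g3.png

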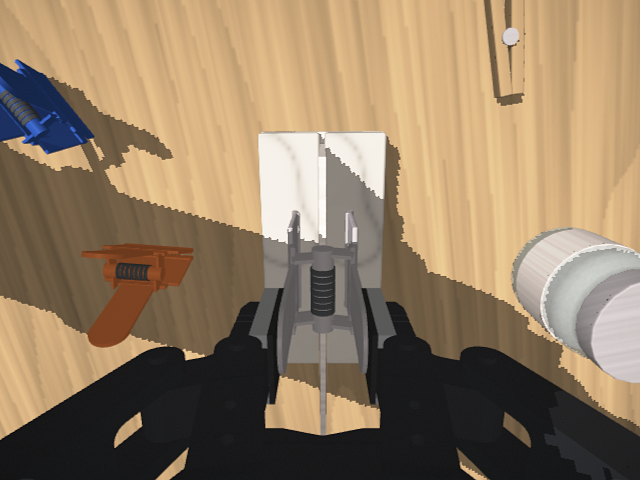

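View pics/s_g3.png

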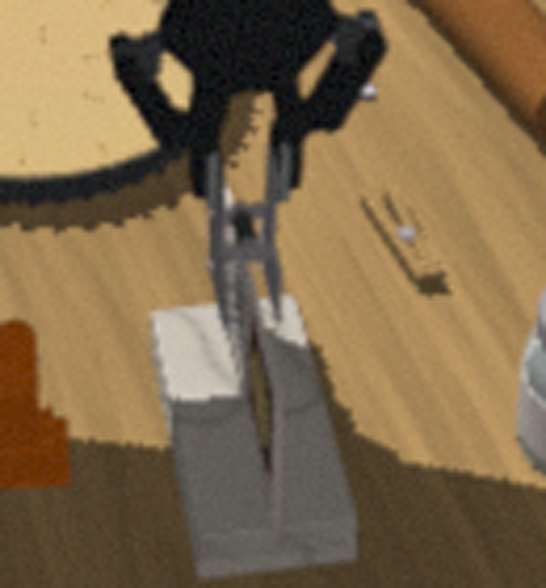

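The jaws gape fully (lips at columns 293 and 352, card at 322 between them, stand unmoved). I'll lift straight up.

Emit:
carry_out(
  steps=[
    [0, 0, 0, -0.2, 0, 0, 1],
    [0, 0, 0, -0.4, 0, 0, 1],
    [0, 0, 0, -0.7, 0, 0, 1],
    [0, 0, 0, -0.8, 0, 0, 1],
    [0, 0, 0, -0.8, 0, 0, 1],
    [0, 0, 0, -0.6, 0, 0, 1],
    [0, 0, 0, -0.3, 0, 0, 1],
    [0, 0, 0, 0, 0, 0, 1],
  ],
)

```text
time_s: 11.15
eef_pos: [0.5289, -0.2994, 0.3108]
orientation: [[0.001, 0.987, -0.162], [-0.0, -0.162, -0.987], [-1.0, 0.002, 0.0]]
ft_force: [-1.0, -0.0, -1.5]
opening: 0.317
```

```bash
python3 - <<'E'
from h import *
s=arm.read_state();print(s['time_s'],np.round(s['eef_pos'],4),np.round(s['ft_force'],2),s['opening'])
W=cam("wrist");np.savez("wg3.npz",K=W[0],R=W[1],t=W[2])
im=arm.snapshot("wrist");cv2.imwrite("pics/w_g4.png",im)
E
```

```text
11.15 [ 0.5289 -0.2994  0.3108] [-0.97 -0.02 -1.52] 0.31714733683165786
```

View pics/w_g4.png

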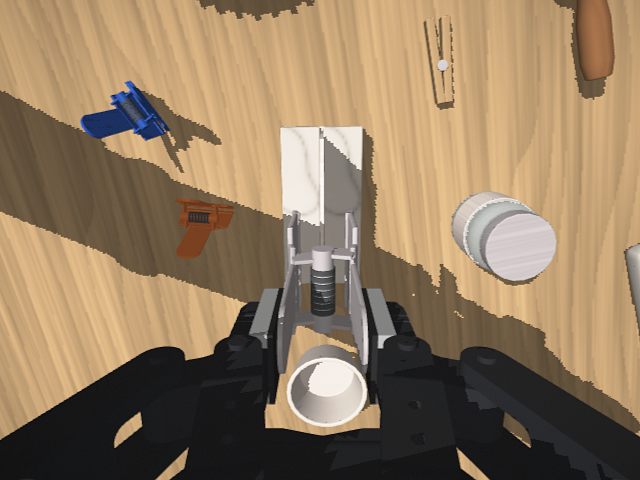

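The clip is held open clear of the wide card, which has stayed put. I'll carry it over the tin to above the tall card.

Emit:
carry_out(
  steps=[
    [0, 0, 0, 0, -0.11, -0.5, 1],
    [0, 0, 0, 0, -0.22, -0.95, 1],
    [0, 0, 0, 0, -0.22, -0.95, 1],
    [0, 0, 0, 0, -0.22, -0.95, 1],
    [0, 0, 0, 0, -0.22, -0.95, 1],
    [0, 0, 0, 0, -0.22, -0.95, 1],
    [0, 0, 0, 0, -0.22, -0.95, 1],
    [0, 0, 0, 0, -0.22, -0.95, 1],
    [0, 0, 0, 0, -0.22, -0.95, 1],
    [0, 0, 0, 0, -0.22, -0.95, 1],
    [0, 0, 0, 0, -0.22, -0.95, 1],
    [0, 0, 0, 0, -0.22, -0.95, 1],
  ],
)

```text
time_s: 12.7
eef_pos: [0.4987, 0.1506, 0.3089]
orientation: [[-0.002, 0.987, -0.161], [-0.001, -0.161, -0.987], [-1.0, -0.001, 0.001]]
ft_force: [0.2, -0.7, -0.5]
opening: 0.321
```

Emit:
carry_out(
  steps=[
    [0, 0, 0, 0, -0.22, -0.95, 1],
    [0, 0, 0, 0, -0.22, -0.95, 1],
    [0, 0, 0, 0, -0.22, -0.95, 1],
    [0, 0, 0, 0, -0.22, -0.95, 1],
    [0, 0, 0, 0, -0.11, -0.45, 1],
    [-6, 0, 0, 0, 0, 0, 1],
    [-6, 0, 0, 0, 0, 0, 1],
    [-6, 0, 0, 0, 0, 0, 1],
    [0, 0, 0, 0, 0, 0, 1],
    [0, 0, 0, 0, 0, 0, 1],
  ],
)

```text
time_s: 13.95
eef_pos: [0.488, 0.323, 0.3096]
orientation: [[-0.0, 0.989, 0.148], [-0.0, 0.148, -0.989], [-1.0, -0.0, 0.0]]
ft_force: [-0.0, 0.2, -0.9]
opening: 0.323
```

```bash
python3 - <<'E'
from h import *
s=arm.read_state();print(s['time_s'],np.round(s['eef_pos'],4),np.round(s['orientation'],4).tolist(),np.round(s['ft_force'],2),s['opening'])
W=cam("wrist");np.savez("wg5.npz",K=W[0],R=W[1],t=W[2])
im=arm.snapshot("wrist");cv2.imwrite("pics/w_g5.png",im)
cv2.imwrite("pics/w_g5c.png",cv2.resize(im[110:350,230:410],None,fx=3.3,fy=2.5,interpolation=cv2.INTER_CUBIC))
E
```

```text
13.95 [0.488  0.323  0.3096] [[-0.0004, 0.9889, 0.1483], [-0.0005, 0.1483, -0.9889], [-1.0, -0.0004, 0.0004]] [-0.03  0.19 -0.9 ] 0.32257683232646045
```

View pics/w_g5c.png

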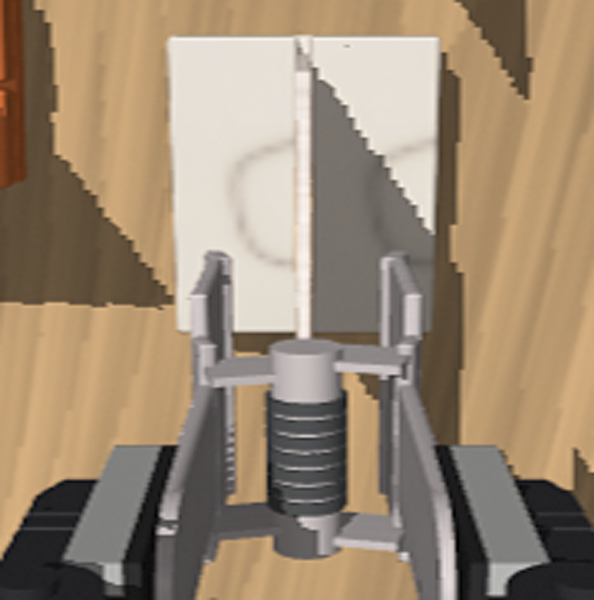

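```bash
python3 - <<'E'
from h import *
d=np.load("wg5.npz");W=(d['K'],d['R'],d['t']);s=arm.read_state();R=np.array(s['orientation']);p=np.array(s['eef_pos'])
for row in (286,290,294):
    P=atz(W,(322.5,row),p[2]-.019+.006);print(row,R.T@(P-p)*1e3)
A=atz(W,(230+303/3.3,110+70/2.5),.16);print("far end of card",A,R.T@(A-p)*1e3)
E=np.array([.4884,.3247,.16]);print("edge mid tool mm",R.T@(E-p)*1e3)
# predicted lip/pin projections
for P in [(19,0,0),(19,0,-14),(19,0,14),(62,-12,-25),(62,12,-25),(62,12,25)]:
    print(P,proj(W,p+R@(np.array(P)/1e3)).round(1))
E
```

```text
286 [12.99865198  0.8248964  -4.16625445]
290 [12.9991182   0.82373792 -2.49362001]
294 [12.99958698  0.82257312 -0.81184822]
far end of card [0.48054539 0.37653125 0.16      ] [149.72599126   0.6123833  -53.94226391]
edge mid tool mm [149.74058442   0.65939279  -1.51926496]
(19, 0, 0) [[320.4 289.9]]
(19, 0, -14) [[320.4 257.1]]
(19, 0, 14) [[320.5 321.4]]
(62, -12, -25) [[295.9 207.6]]
(62, 12, -25) [[345.3 207.6]]
(62, 12, 25) [[344.  302.3]]
```

View pics/w_g5.png

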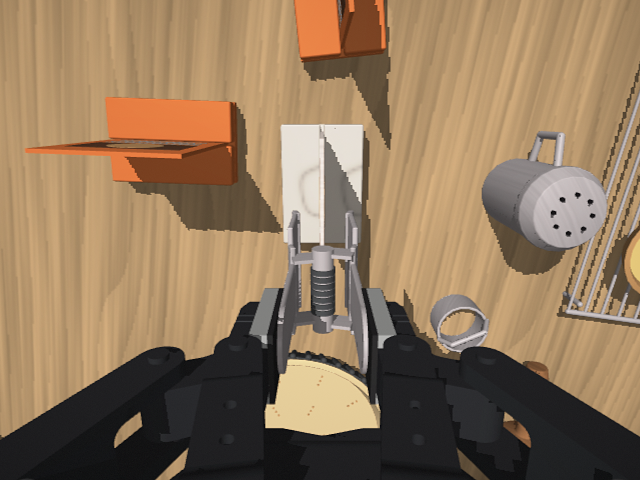

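The clip is centred within about 0.5 mm across the card and 1–2 mm along it. In the picture the lips are near columns 297 and 349 and the card is at 322. I'll make a tiny trim and descend to just above the edge for a check.

Emit:
carry_out(
  steps=[
    [-0.2, 0, 0, 0.4, -0.01, 0, 1],
    [0, 0, 0, 0.5, 0, 0, 1],
    [0, 0, 0, 0.5, 0, 0, 1],
    [0, 0, 0, 0.4, 0, 0, 1],
    [0, 0, 0, 0.2, 0, 0, 1],
    [0, 0, 0, 0, 0, 0, 1],
    [0, 0, 0, 0, 0, 0, 1],
  ],
)

```text
time_s: 14.88
eef_pos: [0.4879, 0.3237, 0.2305]
orientation: [[0.001, 0.988, 0.155], [0.001, 0.155, -0.988], [-1.0, 0.001, -0.0]]
ft_force: [0.0, 0.5, -1.4]
opening: 0.315
```

```bash
python3 - <<'E'
from h import *
s=arm.read_state();print(s['time_s'],np.round(s['eef_pos'],4),np.round(s['orientation'],4).tolist(),np.round(s['ft_force'],2),s['opening'])
im=arm.snapshot("wrist");sd=arm.snapshot("side")
a=cv2.resize(im[110:350,230:410],None,fx=2.1,fy=2.1,interpolation=cv2.INTER_CUBIC)
b=cv2.resize(sd[125:235,215:305],None,fx=4.58,fy=4.58,interpolation=cv2.INTER_CUBIC)
h=min(a.shape[0],b.shape[0]);cv2.imwrite("pics/g6.png",np.hstack([a[:h],b[:h]]))
for t in("clip_lip_a","tall_card_edge"):
    print(t,[(np.round(r['uv'],1).tolist(),round(r['score'],2)) for r in arm.pinpoint("side",t)])
E
```

```text
14.875 [0.4879 0.3237 0.2305] [[0.0009, 0.9879, 0.1548], [0.0006, 0.1548, -0.9879], [-1.0, 0.0009, -0.0005]] [ 0.03  0.54 -1.42] 0.31479336223106835
clip_lip_a [([268.0, 343.7], 0.93), ([295.8, 377.4], 0.9), ([267.1, 345.3], 0.73), ([267.5, 167.3], 0.43), ([330.9, 201.7], 0.36)]
tall_card_edge [([210.6, 177.8], 0.71), ([265.4, 172.4], 0.67), ([248.7, 148.3], 0.65)]
```

View pics/g6.png

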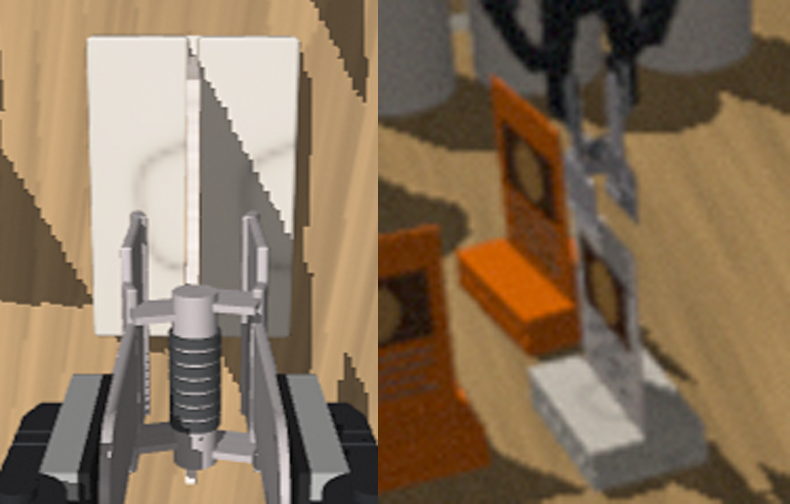

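The wrist view shows the card (crop column 193) close to midway between the lips (147 and 246), about 0.7 mm off. In the side view the clip stands just over the edge. I'll trim by -0.6 mm and go down 26 mm.

Emit:
carry_out(
  steps=[
    [0, 0, 0, 0, -0.015, 0, 1],
    [0, 0, 0, 0.15, 0, 0, 1],
    [0, 0, 0, 0.2, 0, 0, 1],
    [0, 0, 0, 0.2, 0, 0, 1],
    [0, 0, 0, 0.11, 0, 0, 1],
    [0, 0, 0, 0, 0, 0, 1],
    [0, 0, 0, 0, 0, 0, 1],
    [0, 0, 0, 0, 0, 0, 1],
  ],
)

```text
time_s: 16.08
eef_pos: [0.4871, 0.3235, 0.2038]
orientation: [[0.0, 0.988, 0.155], [0.0, 0.155, -0.988], [-1.0, 0.001, -0.0]]
ft_force: [-0.6, -0.2, -1.6]
opening: 0.322
```

```bash
python3 - <<'E'
from h import *
s=arm.read_state();print(s['time_s'],np.round(s['eef_pos'],4),np.round(s['orientation'],4).tolist(),np.round(s['ft_force'],2),s['opening'])
im=arm.snapshot("wrist");sd=arm.snapshot("side");tp=arm.snapshot("top");cv2.imwrite("pics/top7.png",tp)
a=cv2.resize(im[110:350,230:410],None,fx=2.1,fy=2.1,interpolation=cv2.INTER_CUBIC)
b=cv2.resize(sd[125:235,215:305],None,fx=4.58,fy=4.58,interpolation=cv2.INTER_CUBIC)
h=min(a.shape[0],b.shape[0]);cv2.imwrite("pics/g7.png",np.hstack([a[:h],b[:h]]))
W,S=cam("wrist"),cam("side");R=np.array(s['orientation']);p=np.array(s['eef_pos'])
np.savez("wg7.npz",K=W[0],R=W[1],t=W[2])
print("edge mid rel tool mm",R.T@(np.array([.4884,.3247,.16])-p)*1e3)
for t in("clip_pivot","clip_lip_a","tall_card_edge"):
    print(t,[(np.round(r['uv'],1).tolist(),round(r['score'],2)) for r in arm.pinpoint("side",t) if 230<r['uv'][0]<300 and r['uv'][1]<230])
for P in [(19,0,0),(62,-12,25),(62,12,25),(44,0,0)]: print(P,proj(S,p+R@(np.array(P)/1e3)).round(1))
E
```

```text
16.075 [0.4871 0.3235 0.2038] [[0.0005, 0.9879, 0.1548], [0.0004, 0.1548, -0.9879], [-1.0, 0.0005, -0.0003]] [-0.57 -0.15 -1.6 ] 0.3223358783958374
edge mid rel tool mm [43.82148875  1.40475305 -0.92944345]
clip_pivot [([262.2, 165.6], 0.59)]
clip_lip_a [([260.4, 186.6], 0.7), ([270.1, 176.7], 0.58)]
tall_card_edge [([248.8, 147.3], 0.73), ([261.3, 169.7], 0.63)]
(19, 0, 0) [[262.6 165.5]]
(62, -12, 25) [[263.  183.4]]
(62, 12, 25) [[270.7 181.5]]
(44, 0, 0) [[263.2 173.2]]
```

View pics/g7.png

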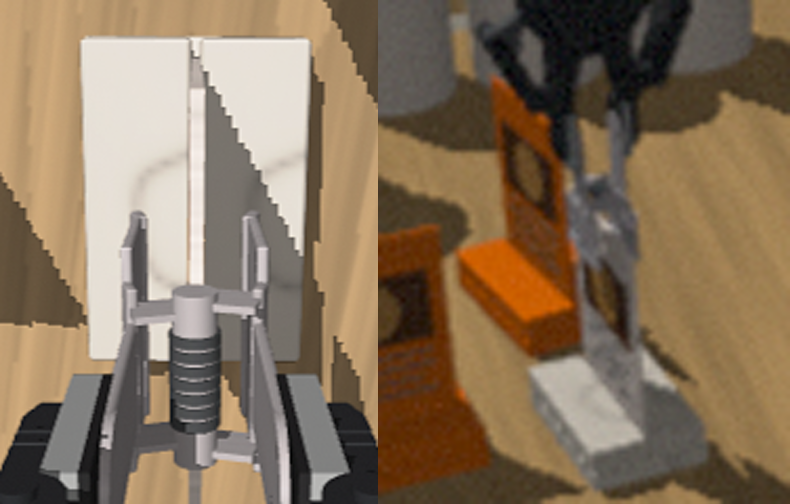

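View pics/top7.png

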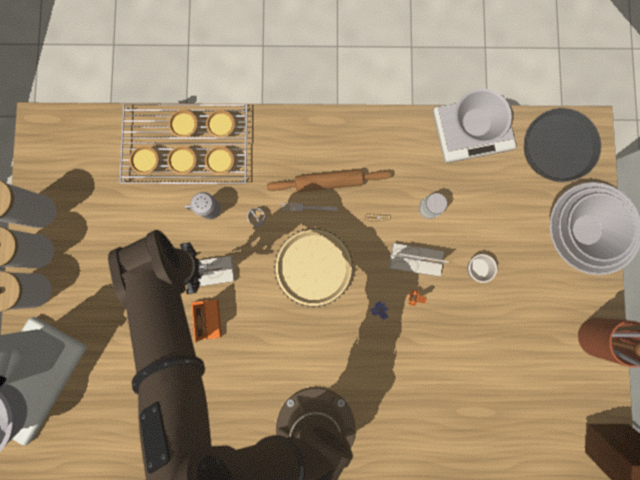

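The card runs through the middle of the mouth: crop column 197 against a lip midpoint of 196.5. I'll compare the before and after top views for shifted items, then hand in.

```bash
python3 - <<'E'
from h import *
a=cv2.cvtColor(cv2.imread("pics/top0.png"),6).astype(np.float32);b=cv2.cvtColor(cv2.imread("pics/top7.png"),6).astype(np.float32)
for n,(x0,x1,y0,y1) in dict(wide=(385,450,235,280),jar=(415,450,190,220),ramekin=(465,500,250,285),shaker=(183,220,190,220),blue=(368,392,298,322),orangeclip=(405,430,285,308)).items():
    print(n,cv2.phaseCorrelate(a[y0:y1,x0:x1].copy(),b[y0:y1,x0:x1].copy()))
d=np.load("wg7.npz");W=(d['K'],d['R'],d['t'])
# tall block far corners in g7: crop px/2.1+offset
for u in [(82,38),(309,39),(90,359),(299,359)]: print(atz(W,(230+u[0]/2.1,110+u[1]/2.1),.03).round(4))
s=arm.read_state();print(s['time_s'],np.abs(s['joint_velocities']).max(),np.round(s['ft_force'],2))
print(arm.finish_job())
E
```

```text
wide ((0.08346556748949041, 0.6701822744776358), 0.5434330778357424)
jar ((-0.12310108217370086, -0.114334249097503), 0.9510653875492238)
ramekin ((0.06953523973844611, 0.0284218043772988), 0.9823421856135498)
shaker ((-0.016326582284655444, -0.020160234086144868), 0.9505236876010895)
blue ((0.46931292044651585, 0.13839220381661832), 0.89238008360068)
orangeclip ((0.7675817561204799, -0.09486306774920727), 0.8080539051691691)
[0.441 0.377 0.03 ]
[0.5176 0.3887 0.03  ]
[0.4582 0.2612 0.03  ]
[0.536  0.2733 0.03  ]
16.375 0.0021088615451609867 [-0.44  0.24 -1.57]
the job is handed in; nothing more can be done
None
```

The steel clip is now held fully open over the tall card, and I have handed the job in at 16.4 s of the 38 s allowed. I squeezed the levers in stages until the clip was at its stop, lifted it straight off the wide card, and carried it over the tart tin. The gripper is still closed on it at full grip.

**Last checks**
- **Fit across the card:** it lies midway between the lips, within about 0.5 mm in the wrist picture. By the wrist calibration alone it would be 1.4 mm off. I trusted the picture, because the same offset appeared when I centred the grasp.
- **Fit along the card:** its middle is within about 2 mm of the clip's.
- **Depth:** by my estimate the top edge is about 18 mm inside the lips. I got this from the arm position and the clip's dimensions and did not measure it directly. The side view agrees roughly.
- **Square:** the clip is within about 0.2° of square to the card.
- **Contact:** the wrist force was about 1.6 N, roughly 1 N beyond the clip's own weight and close to the 1.5 N read in free air. There is no sign of touching.
- **Tall stand:** its corners are within 1 mm of their earlier positions.
- **Other items:** the jar, ramekin and shaker compared the same before and after.
- **Weaker match:** the wide stand read a 0.7-pixel shift (about 2 mm) with a poor match. The blue and orange clips read 0.5–0.8 pixel shifts. I never touched those two clips. I put all three readings down to the clip leaving the card and the arm's shadow moving, and the wrist pictures showed no movement of the wide stand.

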